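# Feed the tile tray past the shutter into the drying box

## Task

Push the tray of freshly glazed test tiles along its guides into the drying box. Its shutter closes by itself, so press the long bar beside the guides down with one fingertip to swing the shutter up before the tray moves, keep it up, clear of tray and tiles, while another finger pushes the tray by its upright tab fully home against the back stop, then let go so that the shutter closes behind the tray. Do not pick the tray up, keep both tiles lying in it, and leave the pots, the spare tile and the needle tool where they are.

Things in the scene. Friction and masses are not known exactly. Their poses are not given: they have to be found in the camera images.
- drying_box: Fixed drying box with its infeed, one unit, somewhat turned on the worktop. Origin on the worktop, in the shutter's plane, midway between the guides; x the feed direction (into the box), y to the left, z up; 'unit' figures are mm in this frame. Plywood board x -275 to 137, y -71 to 79, 6 thick. Grey sheet box x 5 to 132, y +-65, 67 high, open mouth 84 wide, 42 high.
- infeed_entry (a point): Point on the board's top (z = 6) midway between the ends of the guides, unit x = -234. Two straight aluminium guides 4 thick, inner faces at unit y = +-38.5, tops at z = 22, run from here to x = -8, with flared ends out to x = -254. The tray slides on the board between them.
- back_stop (a point): Middle of the face of the rubber back stop inside the box, unit x = 107, z = 16: the tray's front meets it when home.
- shutter (a joint): Angle of shutter and press bar, one part on a shaft along unit x at y = 66, z = 22 (bearing blocks at x = -262 and -30, tops z = 30): 0 shut, stop at 0.85 rad. A light spring and its weight shut it when let go: 30 mm from the shaft the bar takes 2 N to start, about 4 N wide open. From 0.45 rad it clears the tray; 0.6 to 0.8 is ample.
- shutter_plate (a point): Middle of the shutter, a 5 mm aluminium plate 90 wide and 39 high in the plane unit x = 0 across the mouth; it swings up sideways about the shaft on its left. Shut, its lower edge is 7 above the board: the tray's tongue passes below, the pan does not. Raised, a corner reaches 125 above the worktop.
- press_bar (a point): Middle of the bar's upper face, 31 from the shaft. Flat strip faced with black rubber, beside and parallel to the left guide: unit x -250 to -44, from 5 to 54 mm off the shaft, away from the guides. Shut, it slopes 30 degrees up outwards; pressing it down anywhere lifts the shutter. A fingertip 25 to 35 mm from the shaft, 17 mm above the worktop, holds about 0.78 rad and may slide along it.
- tile_tray: Loose steel tray, 0.25 to 0.5 kg. Origin under the middle of its pan, axes as the unit's. Pan 96 long (x +-48), 72 wide, walls 18 high, two tiles in it; a flat tongue 32 wide, 4 thick runs back to an upright tab. Starts between the guides, its front 20 to 45 mm short of the shutter. Home: origin at unit x = 59, pan 11 past the shutter's plane, tongue under the shutter, tab outside.
- tray_tab (a point): Middle of the rear (pushed) face of the tray's upright tab, 128 mm behind the tray's origin and 25 above its underside. The tab is 4 thick, 60 wide, its top 58 above the worktop, square to the feed. When the tray is home this point is at unit x = -69.
- test_tile_1: Loose glazed test tile 62x40x9 in the tray's front compartment (tray x = 23), lying across. Origin under its centre.
- test_tile_4: Loose glazed test tile 62x40x9 in the tray's rear compartment (tray x = -23), lying across. Origin under its centre.
- glaze_pot_1: Bystander: lidded plastic glaze pot, 62 across, 65 high, on the worktop right of the unit. Origin under its centre.
- glaze_pot_2: Bystander: small lidded glaze pot, 54 across, 51 high, on the roof of the drying box.
- glaze_pot_3: Bystander: low lidded glaze pot, 68 across, 43 high, on the worktop right of the box.
- test_tile_3: Bystander: spare test tile 62x40x9 on the worktop right of the guides.
- needle_tool: Bystander: wooden needle tool, 152 long, 10 thick, on the worktop left of the press bar, about 165 mm from the guides' middle line.

How it is judged:
By the outcome, as a careful person would: the job done as asked, in the order asked, and still so for the second after the job is handed in, with the robot touching nothing.
It also fails if it takes over 35 s, if anything falls off the work surface, if the arm or the gripper's body presses on something with over 40 N, if the wrist force passes 120 N, or if a joint passes its speed limit or range.

## Robot

A 7-joint arm with a two-finger parallel gripper is mounted at the origin on a cart in front of the work surface, level with it; the furniture and walls round the work are solid. World frame = base frame: x ahead of the robot, y to its left, z up, the work surface at z = 0. Lengths are in m, angles in rad, forces in N, time in s.
With the tool pointing down it reaches from about 0.425 to 0.875 m from the base axis. Payload 4.7 kg.
Tool frame: the origin (TCP) lies midway between the tips of the shut fingers; the grasp point (between the pads) lies 19 mm behind it; z points along the fingers, y is the line along which they close (so a half turn about z gives the same grasp; the last joint's range is limited). The gripper opens to 87 mm and grips with 3 to 60 N. Pads are 19 mm wide; open, the fingers measure 117 mm over their backs; the gripper's body (75 mm by 190 mm) begins 51 mm behind the grasp point.
Start: joints at [1.131, 0.321, -0.07, 1.45, 0.023, 1.371, -0.057], TCP at [0.285, -0.584, 0.223] pointing down, gripper open.
Joint ranges: [-2.86, 2.86], [-0.3, 2.09], [-1.38, 1.24], [0.06, 2.45], [-1.56, 4.7], [0.09, 2.05], [-2.69, 2.69]. Speed limits (rad/s): [2.57, 2.57, 3.14, 3.14, 3.14, 3.14, 3.14].

## Interface

Orientations are given as a rotation vector (axis times angle).
In Python, from bench import ctrl, cam, ticket, get_state gives the robot as it stands (ctrl), with the cameras (cam), the job (ticket) and the readings as plain functions.
- The arm moves only by the tool run_rows, called after "Call:" as name(argument=value, ...) on one line, values as JSON. Schema: {"type":"object","properties":{"segments":{"type":"array","items":{"type":"number"},"minItems":5,"maxItems":100},"grip_n":{"type":"number"},"only":{"type":"string"},"quiet":{"type":"boolean"},"lines":{"type":"string"}},"required":["segments"],"additionalProperties":false}. segments is one flat list of numbers that holds 1 to 20 rows one after another, with no inner brackets; each row has 5 numbers: dx, dy, dz in m, then a turn about the tool's z in rad, then the opening from 0.0 (shut) to 1.0 (fully open); each row is the pose to reach, as a shift and turn from the pose commanded when the call began, along the tool's axes at that moment; what a row does not reach only later rows make up. A row lasts 1/10 s, in which the tool goes at most 0.05 m and 0.15 rad, less where a joint would pass 70% of its speed; a pose out of reach is approached as far as the arm can. The fingers move at their own pace and stop on an object; grip_n is the grip in N (left out, the last holds). Time passes only in rows, so rows that do not move let the fingers close. The tool returns the time, the measured TCP pose, the force, the opening and the grip force at its end. only (a regular expression) keeps the lines of the reply that match it, lines (a string "A,B") keeps lines A to B, and quiet returns only ok. Input that does not fit is refused with a message, and nothing moves.
- get_state(): the state, without advancing time (a new reading comes with each control period).
- cam.get_image(name): name is "scene" or "top"; returns the picture (420x560x3 uint8, red, green, blue); there is no depth.
- cam.camera_model(name): a dict with "vertical_fov" (degrees; the focal length in pixels is half the picture's height over the tangent of half this angle, whatever the lens; pixels are square), "cx", "cy" (the principal point, pixels), "k1" (the pictures are not rectified: a ray, as slopes to the right and down, at radius r is drawn at 1 + k1 r^2 times it, then the intrinsics apply), "rvec" (rotation vector, rad) and "tvec" (3), from world to camera coordinates, as OpenCV has them. Camera axes: x right, y down, z forward; pixel columns grow to the right and rows downward; lengths in m; the calibration is good to about 2 mm. A picture is of the moment at which its call begins. camera_model takes no time and is no camera call.
- ticket.close_job(): hands the job in; it is judged then, once.
The state is a dict: "time": time; "joint_positions": joint angles; "qd": joint speeds; "joint_torque": joint torques, N m; "position": TCP position; "tool_rot": TCP orientation; "ft_force": force on the tool from outside, world axes, zero at the start; "torque": the same for the moment, N m; "grip_width": opening from 0.0 (shut) to 1.0 (fully open); "grip_force": force on a finger pad.
Only numpy, scipy, OpenCV 4.12 (cv2) and the standard library are available. Lean on these libraries where they do the work, as an engineer would, in place of code of your own. Each camera call takes 0.05 s, during which the arm holds its last target. There are 200 camera calls.

## Working session

There is one attempt and no reset: what is moved stays moved. The work goes in short steps, Python scripts to look and compute and a tool call to move; the robot and the scene stay as the last step left them, time stands still between calls to the robot, and variables do not carry over. Pictures are saved under pics/ and viewed, at most 10 in all, crops included, and the job is handed in when it is done.

```bash
ls; mkdir -p pics
```

Run:
```python
from bench import ctrl, cam, ticket, get_state
import cv2
for n in("scene","top"):
    cv2.imwrite(f"pics/{n}0.png",cam.get_image(n)[:,:,::-1]); print(cam.camera_model(n))
s=get_state(); print(s)
```

```text
bench.py
pics
{'vertical_fov': 57.382456778421265, 'cx': 289.17693664301385, 'cy': 211.81640765671546, 'k1': -0.08241150046148997, 'rvec': array([ 0.55727832, -2.4758667 ,  1.40904626]), 'tvec': array([0.46584553, 0.26498738, 0.51438912])}
{'vertical_fov': 44.34571101693929, 'cx': 282.45867900490833, 'cy': 206.01955757221728, 'k1': 0.06292736978522098, 'rvec': array([ 2.01468593, -2.18736761,  0.25086874]), 'tvec': array([-0.13942409,  0.64307514,  0.84958821])}
{'time': 0.1, 'joint_positions': array([ 1.13113116,  0.32175058, -0.07011004,  1.4515541 ,  0.02262015,
        1.37080434, -0.05688818]), 'qd': array([ 1.23912863e-03, -1.35950984e-03, -2.16150414e-03, -1.21404894e-03,
       -4.73660402e-05,  8.95844232e-05,  9.88605082e-04]), 'joint_torque': array([ 6.66454889e-05, -4.92571163e+01, -4.05782517e-01, -3.13395560e+01,
       -6.42432296e-02,  3.95049923e-02,  9.58737337e-05]), 'position': array([ 0.28467471, -0.58379149,  0.22156944]), 'tool_rot': array([-3.05944168e+00, -7.06403986e-01,  7.70644748e-04]), 'ft_force': array([-0.52598168,  0.09153007,  0.18366835]), 'torque': array([ 0.00054967, -0.00519682, -0.07978135]), 'grip_force': 0.0, 'grip_width': 0.9991007621155715}
```

View pics/top0.png

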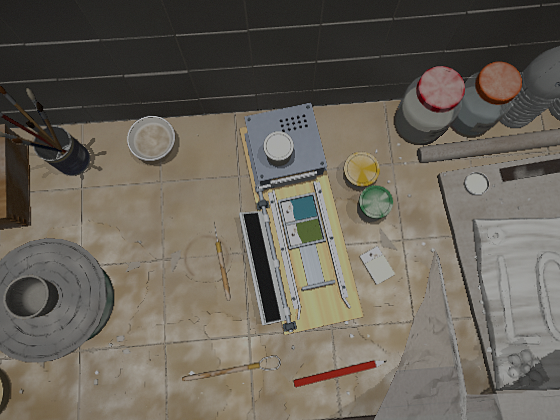

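View pics/scene0.png

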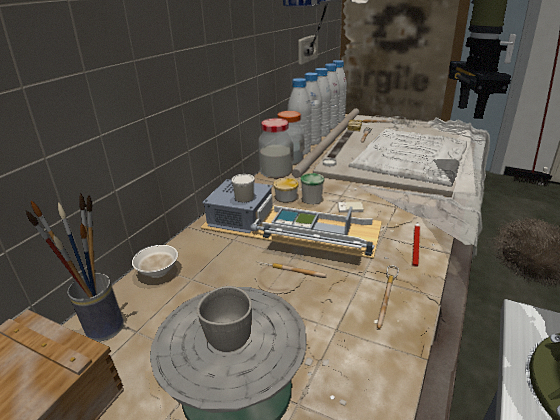

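The top view shows the box at about (285,140), with the guides running down to (290,330) and (345,305). The press bar is the black strip from (255,215) to (270,320), and the tab is near (318,287). I'll enlarge this area.

Run:
```python
import cv2
a=cv2.imread("pics/top0.png")[95:345,225:405]
cv2.imwrite("pics/c1.png",cv2.resize(a[:, :],None,fx=3,fy=3,interpolation=cv2.INTER_CUBIC)[150:750])
```

```text
(no output)
```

View pics/c1.png

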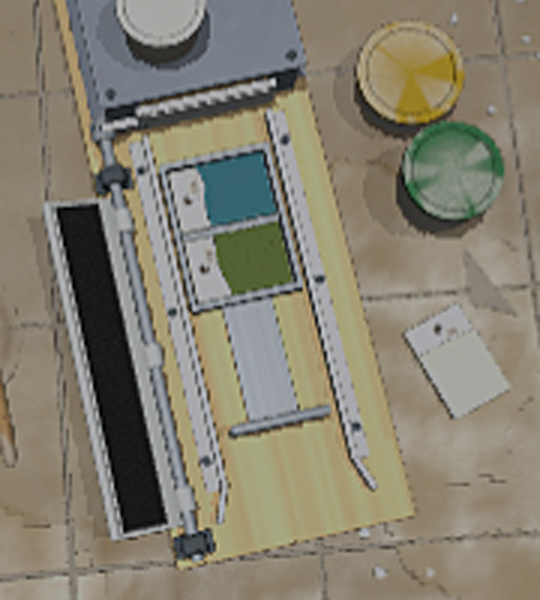

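Create h.py:
```python
import numpy as np,cv2
from scipy.spatial.transform import Rotation as R
from scipy.optimize import least_squares
from bench import ctrl, cam, ticket, get_state
def proj(P,n="top"):
    m=cam.camera_model(n); c=R.from_rotvec(m["rvec"]).apply(np.atleast_2d(P))+m["tvec"]
    s=c[:,:2]/c[:,2:]; r2=(s**2).sum(1,keepdims=True); f=210/np.tan(np.radians(m["vertical_fov"]/2))
    return f*s*(1+m["k1"]*r2)+[m["cx"],m["cy"]]
def toW(p,U): # unit mm -> world m
    U=np.atleast_2d(U)/1000.; c,s=np.cos(p[2]),np.sin(p[2])
    return np.c_[p[0]+c*U[:,0]-s*U[:,1],p[1]+s*U[:,0]+c*U[:,1],U[:,2]]
```

Run:
```python
from h import *
cr=lambda a:np.array(a)/3.+[225,145]
U=[[-275,79,6],[-275,-71,6],[5,65,67],[5,-65,67],[-262,66,30],[-30,66,30]]
px=cr([[178,570],[413,514],[95,107],[302,72],[194,542],[114,177]])
f=lambda p:(proj(toW(p,U))-px).ravel()
best=min((least_squares(f,[.6,0,a],x_scale=[.1,.1,1]) for a in np.arange(0,6.3,.7)),key=lambda r:r.cost)
p=best.x; print(p,best.fun.reshape(-1,2).round(1))
g=lambda t:(proj(toW(p,[[t[0]+48,36+t[1],24],[t[0]+48,-36+t[1],24],[t[0]-48,36+t[1],24],[t[0]-48,-36+t[1],24],[t[0]-128,30+t[1],58],[t[0]-128,-30+t[1],58]]))-cr([[162,162],[268,147],[193,311],[300,291],[231,436],[329,412]])).ravel()
r=least_squares(g,[-80,0]);print(r.x,r.fun.reshape(-1,2).round(1))
np.save("p.npy",np.r_[p,r.x])
for n,u in dict(entry=[-234,0,6],back=[107,0,16],tab=[r.x[0]-128,0,31],barmid=[-147,97,35],fingerhold=[-200,96,17],pot2=[65,0,118]).items(): print(n,toW(p,u),np.hypot(*toW(p,u)[0,:2]))
im=cv2.imread("pics/top0.png");im=cv2.resize(im,None,fx=3,fy=3)
for u in [[-234,38.5,22],[-8,38.5,22],[-234,-38.5,22],[-8,-38.5,22],[r.x[0]-128,0,58],[-250,66+54*.866,22+27+2],[-44,66+54*.866,51],[-250,66+31*.866,40],[-44,66+31*.866,40]]:
    q=proj(toW(p,u))[0]*3; cv2.circle(im,tuple(int(v) for v in q),4,(0,0,255),1)
cv2.imwrite("pics/c2.png",im[430:1030,660:1240])
```

```text
[ 0.68695444 -0.21484058  0.14151789] [[-0.6  1.1]
 [ 1.1  1.1]
 [ 0.6 -0.2]
 [ 0.6 -3.6]
 [-0.4  1.6]
 [-1.4 -0.5]]
[-77.57563939  -0.25222582] [[-1.7  1.6]
 [-0.2 -1.6]
 [-0.7  0.9]
 [ 1.3 -1. ]
 [ 0.4 -0.2]
 [ 0.9  0.2]]
entry [[ 0.45529373 -0.24784534  0.006     ]] 0.5183818047544946
back [[ 0.79288477 -0.19974866  0.016     ]] 0.8176587217933134
tab [[ 0.48343394 -0.2438362   0.031     ]] 0.5414466381629532
barmid [[ 0.52774254 -0.13954404  0.035     ]] 0.545879771043828
fingerhold [[ 0.47541342 -0.14800949  0.017     ]] 0.49792040325434067
pot2 [[ 0.75130464 -0.20567259  0.118     ]] 0.7789479314005127
```

View pics/c2.png

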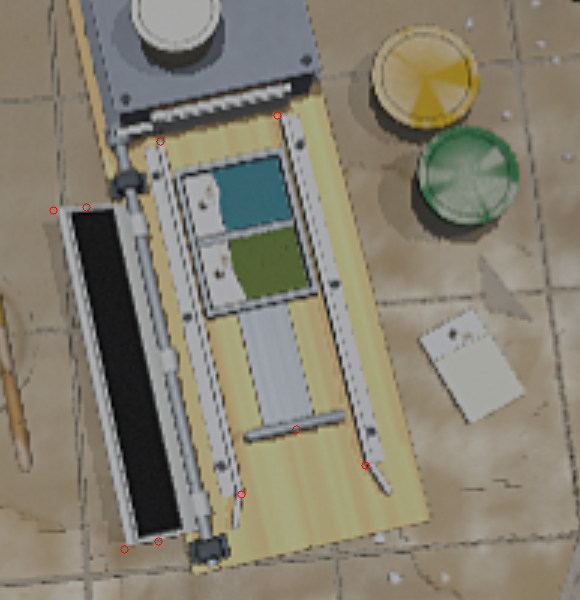

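The overlay lands within about 3–5 mm. I'll refit robustly with the guide points added, then work out the tool shift to the pre-press pose. That pose is unit x −228, y 45, which puts one finger on the bar at y 96 and the other behind the tab at y −6.

Run:
```python
from h import *
cr=lambda a:np.array(a)/3.+[225,145]
c2=lambda a:(np.array(a)+[660,430])/3.
U=[[-275,79,6],[-275,-71,6],[5,65,67],[5,-65,67],[-262,66,30],[-30,66,30],[-8,-38.5,22],[-234,-38.5,22]]
px=np.r_[cr([[178,570],[413,514],[95,107],[302,72],[194,542],[114,177]]),c2([[283,115],[366,463]])]
T=lambda tx,ty:[[tx+48,36+ty,24],[tx+48,-36+ty,24],[tx-48,36+ty,24],[tx-48,-36+ty,24],[tx-128,30+ty,58],[tx-128,-30+ty,58]]
tp=cr([[162,162],[268,147],[193,311],[300,291],[231,436],[329,412]])
f=lambda p:np.r_[proj(toW(p,U+T(p[3],0)))-np.r_[px,tp]].ravel()
r=least_squares(f,[.687,-.215,.14,-78],x_scale=[.1,.1,1,10],loss="soft_l1")
p=r.x;print(p,f(p).reshape(-1,2).round(1).tolist());np.save("p.npy",p)
s=get_state();M=R.from_rotvec(s["tool_rot"]).as_matrix();print(M.round(3))
y=np.arctan2(M[1,0],M[0,0]);print("tool x heading",y,"unit yaw",p[2])
tgt=toW(p,[-229,45,100])[0];print(tgt,M.T@(tgt-s["position"]), "home tcp",toW(p,[-78.5,45,17]))
```

```text
[  0.68779283  -0.21550761   0.13888681 -78.22926857] [[-0.7, 0.6], [1.1, 0.8], [0.9, -0.7], [1.0, -4.0], [-0.5, 1.1], [-1.1, -1.1], [-1.4, -0.3], [-0.1, 0.6], [-1.5, 1.4], [0.1, -1.6], [-0.6, 0.8], [1.4, -1.0], [0.3, -0.3], [0.9, 0.2]]
[[ 0.899  0.438 -0.001]
 [ 0.438 -0.899  0.002]
 [-0.    -0.002 -1.   ]]
tool x heading 0.45383300096099843 unit yaw 0.13888681139866235
[ 0.4547681  -0.20264386  0.1       ] [ 0.31998855 -0.26778388  0.12199806] home tcp [[ 0.60381889 -0.18180853  0.017     ]]
```

Call:
run_rows(segments=[0.02, -0.017, 0, 0.02, 1, 0.05, -0.042, 0, 0.05, 1, 0.085, -0.071, 0.01, 0.08, 1, 0.12, -0.1, 0.02, 0.12, 1, 0.155, -0.13, 0.03, 0.15, 1, 0.19, -0.16, 0.04, 0.19, 1, 0.225, -0.19, 0.05, 0.22, 1, 0.26, -0.218, 0.06, 0.25, 1, 0.29, -0.243, 0.08, 0.28, 1, 0.31, -0.26, 0.1, 0.3, 1, 0.32, -0.268, 0.122, 0.315, 1, 0.32, -0.268, 0.122, 0.315, 1, 0.32, -0.268, 0.122, 0.315, 1])

```text
time: 1.4
position: [0.4545, -0.2036, 0.1005]
tool_rot: [-3.134, -0.218, 0.002]
ft_force: [0.3, 0.7, -0.4]
grip_width: 0.997
grip_force: 0.0
```

Create chk.py:
```python
from h import *
import sys
p=np.load("p.npy");s=get_state();t=s["position"];c,w=np.cos(p[2]),np.sin(p[2]);d=t[:2]-p[:2]
M=R.from_rotvec(s["tool_rot"]).as_matrix()
print("unit tcp mm",1000*(c*d[0]+w*d[1]),1000*(-w*d[0]+c*d[1]),1000*t[2],"yawerr",np.arctan2(M[1,0],M[0,0])-p[2],"F",s["ft_force"].round(1),s["time"])
for a in sys.argv[1:]:
    n,x0,y0,k=a.split(",");x0,y0,k=int(x0),int(y0),int(k);im=cam.get_image(n)[:,:,::-1]
    im=im[y0:y0+600//k,x0:x0+800//k]
    cv2.imwrite(f"pics/{n}_{s['time']:.1f}.png",cv2.resize(im,None,fx=k,fy=k,interpolation=cv2.INTER_CUBIC));print(f"pics/{n}_{s['time']:.1f}.png")
```

```bash
python3 chk.py top,200,130,4 scene,200,130,4
```

```text
unit tcp mm -229.34872025631122 44.12274294459066 100.50844781522228 yawerr 0.00029693381482401304 F [ 0.3  0.7 -0.4] 1.4
pics/top_1.4.png
pics/scene_1.4.png
```

View pics/scene_1.4.png

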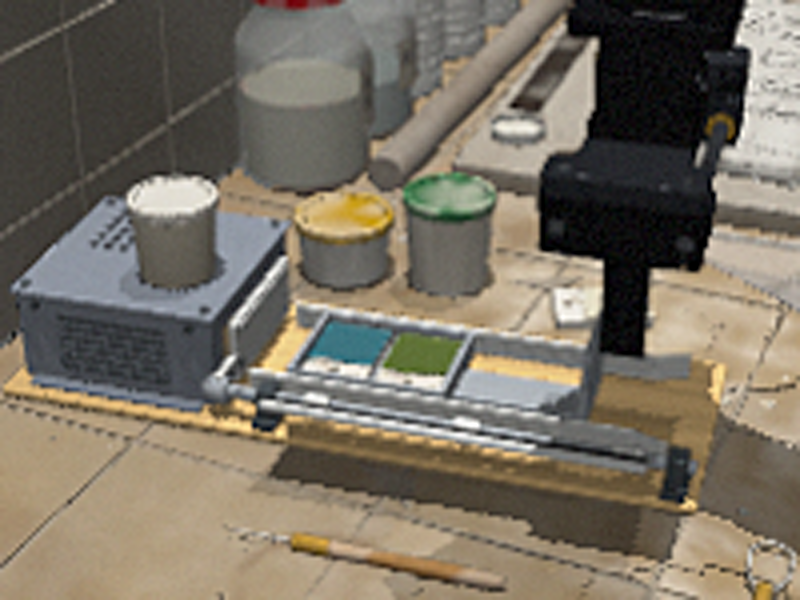

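View pics/top_1.4.png

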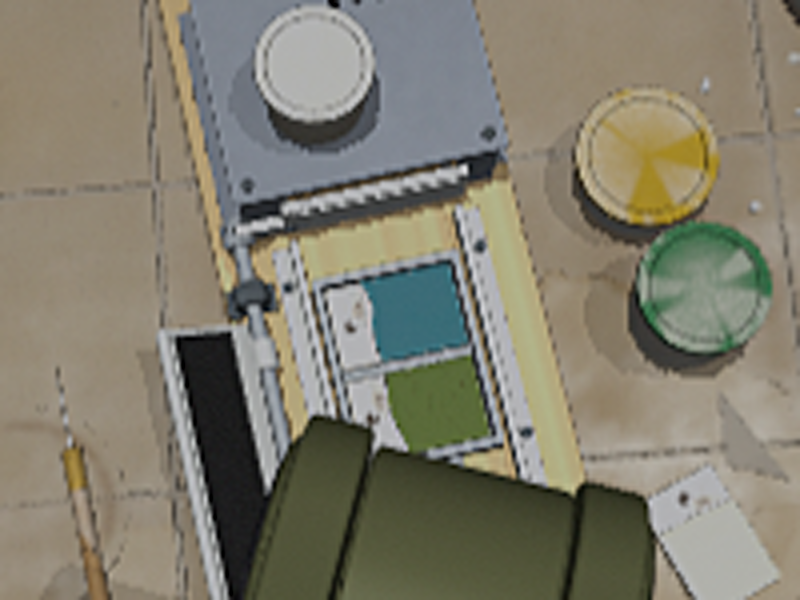

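The near finger hangs behind the tab (finger about (625,350), tab about (590,400) in the scene crop) and nothing has been disturbed. Next I press the bar.

Call:
run_rows(segments=[0, -0.001, 0.015, 0, 1, 0, -0.001, 0.035, 0, 1, 0, -0.001, 0.05, 0, 1, 0, -0.001, 0.06, 0, 1, 0, -0.001, 0.068, 0, 1, 0, -0.001, 0.076, 0, 1, 0, -0.001, 0.081, 0, 1, 0, -0.001, 0.083, 0, 1, 0, -0.001, 0.0835, 0, 1, 0, -0.001, 0.0835, 0, 1])

```text
time: 2.5
position: [0.4555, -0.2024, 0.0174]
tool_rot: [3.133, 0.218, 0.002]
ft_force: [0.1, 1.1, 4.5]
grip_width: 1.002
grip_force: 2.0
```

```bash
python3 chk.py scene,200,130,4
```

```text
unit tcp mm -228.26412432392394 45.12019661761566 17.445360566117994 yawerr -0.000165291309268345 F [0.1 1.1 4.5] 2.5
pics/scene_2.5.png
```

```bash
ls -t pics|head -1; cp pics/$(ls -t pics|head -1) pics/v1.png
```

```text
scene_2.5.png
```

View pics/v1.png

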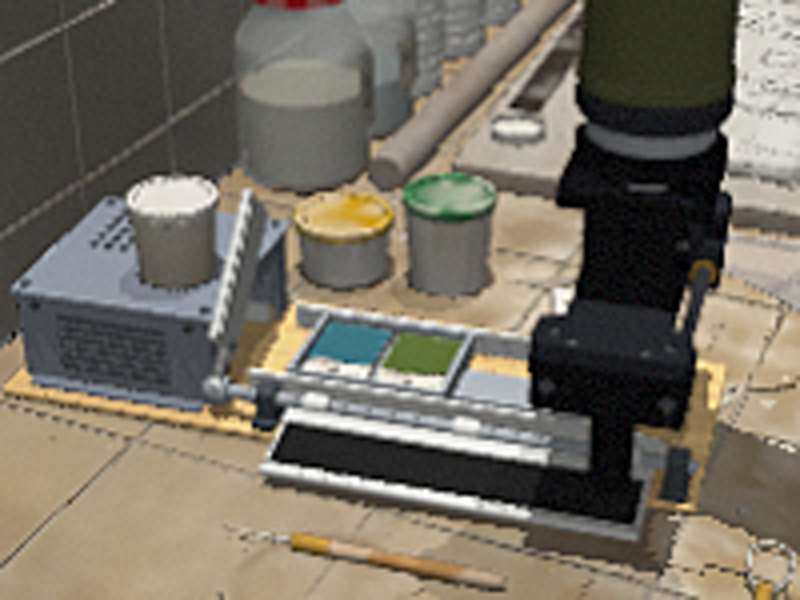

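The bar is down, the shutter is standing up (plate at about (235,260)), and the holding force is 4.5 N. Now I push.

Call:
run_rows(segments=[0.004, 0, 0, 0, 1, 0.008, 0, 0, 0, 1, 0.011, 0, 0, 0, 1, 0.014, 0, 0, 0, 1, 0.018, 0, 0, 0, 1, 0.023, 0, 0, 0, 1, 0.029, 0, 0, 0, 1, 0.035, 0, 0, 0, 1, 0.041, 0, 0, 0, 1, 0.047, 0, 0, 0, 1, 0.053, 0, 0, 0, 1, 0.059, 0, 0, 0, 1, 0.065, 0, 0, 0, 1, 0.07, 0, 0, 0, 1, 0.075, 0, 0, 0, 1, 0.079, 0, 0, 0, 1, 0.08, 0, 0, 0, 1, 0.08, 0, 0, 0, 1])

```text
time: 4.35
position: [0.5331, -0.1913, 0.0167]
tool_rot: [-3.134, -0.217, 0.004]
ft_force: [-6.4, 0.5, 4.9]
grip_width: 0.998
grip_force: 3.4
```

```bash
python3 chk.py top,200,130,4
```

```text
unit tcp mm -149.88985526134505 45.37846567429028 16.674219670482724 yawerr -0.0008281370272189281 F [-6.4  0.5  4.9] 4.35
pics/top_4.3.png
```

```bash
cp pics/$(ls -t pics|grep top_|head -1) pics/v2.png
```

```text
(no output)
```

View pics/v2.png

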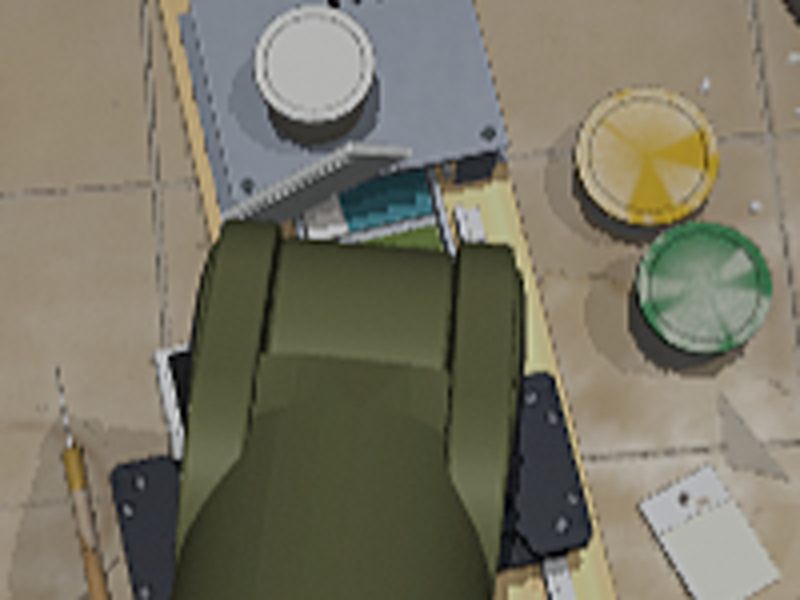

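The tray is entering under the raised shutter with the tiles flat, and the push force is about 6 N. I'll continue, then creep onto the stop.

Call:
run_rows(segments=[0.004, 0, 0, 0, 1, 0.009, 0, 0, 0, 1, 0.015, 0, 0, 0, 1, 0.021, 0, 0, 0, 1, 0.027, 0, 0, 0, 1, 0.033, 0, 0, 0, 1, 0.039, 0, 0, 0, 1, 0.045, 0, 0, 0, 1, 0.05, 0, 0, 0, 1, 0.054, 0, 0, 0, 1, 0.057, 0, 0, 0, 1, 0.059, 0, 0, 0, 1, 0.061, 0, 0, 0, 1, 0.062, 0, 0, 0, 1, 0.062, 0, 0, 0, 1])

```text
time: 5.9
position: [0.5941, -0.1829, 0.0166]
tool_rot: [-3.134, -0.216, 0.005]
ft_force: [-5.6, -0.2, 6.2]
grip_width: 0.999
grip_force: 3.7
```

```bash
python3 chk.py
```

```text
unit tcp mm -88.22254276916578 45.301424767555275 16.64030605181306 yawerr -0.0010607914377573635 F [-5.6 -0.2  6.2] 5.9
```

Call:
run_rows(segments=[0.002, 0, 0, 0, 1, 0.004, 0, 0, 0, 1, 0.004, 0, 0, 0, 1])

```text
time: 6.2
position: [0.5984, -0.1824, 0.0167]
tool_rot: [3.134, 0.216, -0.004]
ft_force: [-5.9, -1.0, 6.3]
grip_width: 1.003
grip_force: 3.5
```

```bash
python3 chk.py
```

```text
unit tcp mm -83.97834226453296 45.20716888945693 16.70680655503838 yawerr -0.001080051480563976 F [-5.9 -1.   6.3] 6.2
```

Call:
run_rows(segments=[0.001, 0, 0, 0, 1, 0.002, 0, 0, 0, 1, 0.003, 0, 0, 0, 1, 0.003, 0, 0, 0, 1], only="pos|force")

```text
position: [0.6009, -0.182, 0.0167]
ft_force: [-6.1, 0.1, 5.9]
grip_force: 3.8
```

Call:
run_rows(segments=[0.001, 0, 0, 0, 1, 0.002, 0, 0, 0, 1, 0.002, 0, 0, 0, 1], only="pos|force")

```text
position: [0.6025, -0.1818, 0.0167]
ft_force: [-7.8, -0.0, 7.7]
grip_force: 4.5
```

Call:
run_rows(segments=[0.001, 0, 0, 0, 1, 0.002, 0, 0, 0, 1, 0.002, 0, 0, 0, 1], only="pos|force")

```text
position: [0.6026, -0.1818, 0.0166]
ft_force: [-13.4, 1.2, 11.3]
grip_force: 6.7
```

```bash
python3 chk.py
```

```text
unit tcp mm -79.68465035722834 45.127091353316395 16.56401015562348 yawerr -0.0025131375247475496 F [-13.4   1.2  11.3] 7.2
```

The force is rising with no further travel and the TCP is within about 1 mm of the predicted home. I'll add a slight confirming push, back off the tab, then lift slowly so the shutter closes gently.

Call:
run_rows(segments=[0.001, 0, 0, 0, 1, 0.0015, 0, 0, 0, 1], only="pos|ft")

```text
position: [0.6027, -0.1818, 0.0166]
ft_force: [-18.1, 0.6, 13.9]
```

Call:
run_rows(segments=[-0.003, 0, 0, 0, 1, -0.007, 0, 0, 0, 1, -0.013, 0, 0, 0, 1, -0.02, 0, 0, 0, 1, -0.025, 0, 0, 0, 1, -0.025, 0, -0.004, 0, 1, -0.025, 0, -0.008, 0, 1, -0.025, 0, -0.012, 0, 1, -0.025, 0, -0.016, 0, 1, -0.025, 0, -0.02, 0, 1, -0.025, 0, -0.024, 0, 1, -0.025, 0, -0.03, 0, 1, -0.025, 0, -0.04, 0, 1, -0.025, 0, -0.06, 0, 1, -0.025, 0, -0.085, 0, 1, -0.025, 0, -0.11, 0, 1, -0.04, 0, -0.14, 0, 1, -0.07, 0, -0.17, 0, 1, -0.1, 0, -0.18, 0, 1, -0.13, 0, -0.18, 0, 1])

```text
time: 9.4
position: [0.4796, -0.1989, 0.2001]
tool_rot: [3.132, 0.219, 0.007]
ft_force: [0.7, -0.1, -0.5]
grip_width: 0.997
grip_force: 0.0
```

Call:
run_rows(segments=[-0.03, 0.03, 0, 0, 1, -0.05, 0.07, 0, 0, 1, -0.05, 0.11, 0, 0, 1, -0.05, 0.15, 0, 0, 1, -0.05, 0.18, 0, 0, 1, -0.05, 0.2, 0, 0, 1, -0.05, 0.2, 0, 0, 1])

```text
time: 10.1
position: [0.4564, -0.4067, 0.197]
tool_rot: [3.134, 0.212, -0.001]
ft_force: [-0.1, 0.3, -0.4]
grip_width: 1.0
grip_force: 0.0
```

```bash
python3 chk.py top,200,100,4 scene,200,130,4; cp pics/$(ls -t pics|grep top_|head -1) pics/v3.png;  cp pics/$(ls -t pics|grep scene_|head -1) pics/v4.png
```

```text
unit tcp mm -255.63686052477792 -157.3351436342166 197.03962678000795 yawerr -0.004067028508689757 F [-0.1  0.3 -0.4] 10.1
pics/top_10.1.png
pics/scene_10.1.png
```

View pics/v3.png

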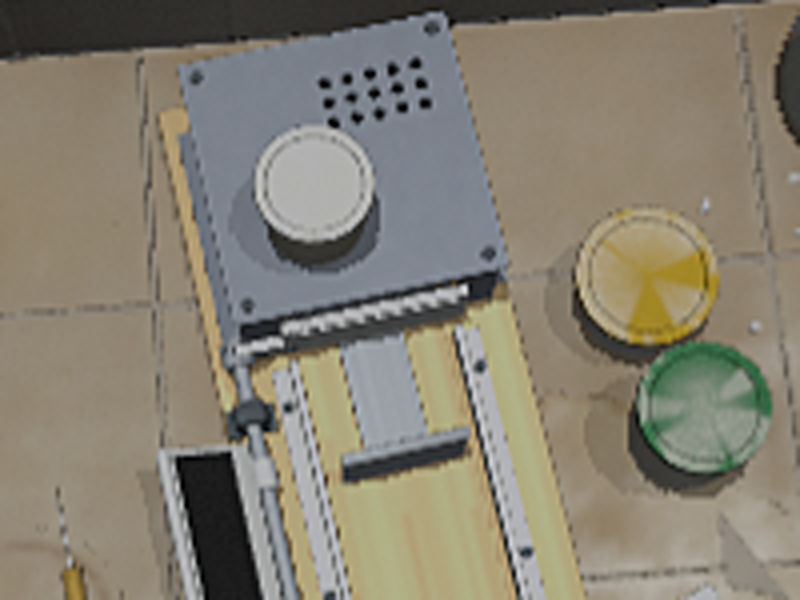

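View pics/v4.png

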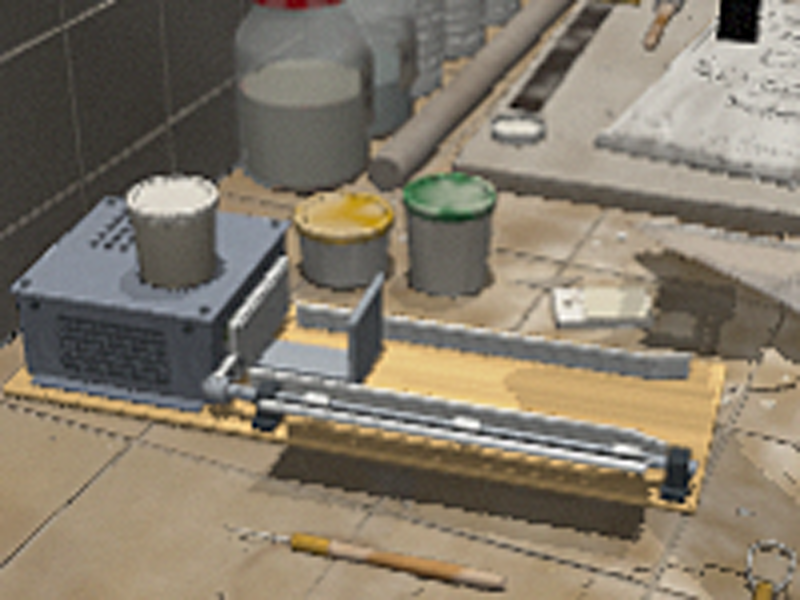

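The shutter is shut behind the tray, with the tab outside at about (405,450) in the top crop. The pots, spare tile and needle tool haven't moved, and the arm is clear.

```bash
python3 -c "
from bench import ctrl, cam, ticket, get_state
print(ticket.close_job())"
```

```text
the job is handed in; nothing more can be done
None
```

I pushed the tray in until it stopped against the back stop, about 1 mm from its predicted home position; the shutter has closed behind it, nothing else moved, and the job was handed in at about 10 s (tiles lay flat going in, not visible since).

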